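Lay the tall pencil tin down against the stop

TASK

The tall green pencil tin stands on end on the grey felt of the drawing tray, in front of the dark wooden stop. Without squeezing it or picking it up, tip it over away from the stop and ease it down gently onto its broad face (no dropping it flat), then push it lengthwise across the felt until its foot is snug and square against the stop. Leave everything else on the desk where it is, and finish clear of the tin.

Things in the scene. Friction and masses are not known exactly. Their poses are not given: they have to be found in the camera images.
- tray: Flat drawing tray fixed to the desk: wooden board with grey felt, 340 (x) x 200 (y) mm, no rim. Origin at the centre of its underside, on the desk; felt 10 mm above it. A dark wooden stop block is fixed across the -x end of the tin's lane: 22 mm thick, y -14 to +86 mm, its top 30 mm above the felt. The tin is to fall towards the tray's +x.
- stop_face (a point): Point on the felt at the foot of the stop's face that looks to the tray's +x, at the middle of the tin's lane: x = -130, y = +36 mm in the tray's frame. The face is upright and square to the tray's x; this point's axes are the tray's.
- tin: Green pencil tin with steel bands and coloured stripes: closed rigid box 30 mm thick (x), 70 wide (y), 170 tall (z), 0.15 to 0.31 kg, evenly weighted. Origin: centre of its underside (foot). Starts upright on the felt, up to 30 mm off the stop, its x along the tray's +x within 0.1 rad. Laid down as wanted, its z points along the tray's +x and its origin is 15 mm above the felt.
- tin_toe (a point): Middle of the tin's lower edge on the side away from the stop (x = +15 mm, z = 0 in the tin's frame): the edge over which it tips.
- tin_top (a point): Centre of the tin's top end, 170 mm from its foot.
- blue_tin: Bystander: a blue tin of the same size standing on the desk to the robot's right. Origin at the centre of its underside.
- pencil_cup: Bystander: white paper cup with pencils, 76 mm across, 165 mm tall, on the robot's right. Origin at the centre of its underside.
- ink_jar: Bystander: amber ink jar with black cap, 34 mm across, 45 mm tall, standing on the tray's other lane (tray y about -70 mm). Origin at the centre of its underside.
- eraser: Bystander: white eraser 45 x 22 x 14 mm lying on the tray's other lane. Origin at the centre of its underside.
- water_dish: Bystander: white bowl 72 mm across, 30 mm tall, on the robot's left. Origin at the centre of its underside.
- phone: Bystander: white phone 145 x 71 x 8 mm lying on the robot's left. Origin at the centre of its underside.
- tape_roll: Bystander: yellow disc-like roll of tape, 60 mm across, 18 mm tall, at the far left. Origin at the centre of its underside.
Mind the look-alikes: they are no part of the job. There is more than one size of the tin; the job needs the larger.

How it is judged:
By the outcome, as a careful person would: the job done as asked, in the order asked, and still so for the second after the job is handed in, with the robot touching nothing.
It also fails if it takes over 64 s, if anything falls off the work surface, if the arm or the gripper's body presses on something with over 40 N, if the wrist force passes 120 N, or if a joint passes its speed limit or range.

ROBOT

A 6-joint arm with a two-finger parallel gripper is mounted at the origin on the work surface. World frame = base frame: x ahead of the robot, y to its left, z up, the work surface at z = 0. Lengths are in m, angles in degrees, forces in N, time in s.
With the tool pointing down it reaches from about 0.325 to 0.775 m from the base axis. Payload 5.5 kg.
Tool frame: the origin (TCP) lies at the centre of the arm's flange, where the gripper is bolted on; the fingertips stand 182 mm ahead of it and the grasp point (between the pads) lies 163 mm ahead of it; z points along the fingers, y is the direction in which the jaws open and shut (so a half turn about z gives the same grasp; the last joint's range is limited). The gripper opens to 88 mm and grips with 3 to 60 N. Pads are 20 mm wide; open, the fingers measure 115 mm over their backs; the gripper's body (75 mm by 178 mm) begins 61 mm behind the grasp point.
Start: joints at [-72.978, 5.22, 70.514, -0, 104.267, -3.249], TCP at [0.208, -0.563, 0.405] pointing down, gripper open.
Joint ranges: [-164.24, 164.24], [-49.07, 125.15], [9.68, 141.18], [-86.29, 266.29], [3.28, 154.24], [-151.56, 151.56]. Speed limits (degrees/s): [147.25, 147.25, 172.46, 180, 180, 180].

INTERFACE

Orientations are given as [roll, pitch, yaw] about the fixed x, y, z axes, in that order (R = Rz(yaw) Ry(pitch) Rx(roll)).
In Python, from station import r gives the robot as it stands. The module is installed in compiled form; this text tells all that it offers. Calls block until the motion is done:
- r.reach(position, orientation): joint-space move of the TCP to a pose.
- r.servo_line(position, rotation=None, speed=0.15): straight line of the TCP; rotation=None keeps the orientation; speed is the mean speed in m/s.
- r.move_joints(angles): joint-space move.
- r.let_go() and r.grab(squeeze=None): open the fingers fully, or close them until they stop; squeeze is the grip in N (None keeps the last).
- r.wait(seconds).
- r.inverse_kinematics(position, orientation): joint angles nearest the present ones, or None.
- r.sense(): the state.
- r.snapshot(name): name is "side" or "top" or "wrist"; returns a dict with "frame" (420x560x3 uint8, red, green, blue), "fx", "fy", "cx", "cy" (pixels), "dist_coeffs" ([k1, k2, p1, p2, k3] as OpenCV has them; the pictures are not rectified), "R" (3x3) and "t" (3): a world point X has camera coordinates R X + t. Camera axes: x right, y down, z forward; pixel columns grow to the right and rows downward; lengths in m; the calibration is good to about 2 mm. A picture is of the moment at which its call begins. There is no depth.
A pose or a line that the arm cannot do raises r.IKError and nothing moves.
- r.hand_in(): hands the job in, once; it reports no verdict.
The state is a dict: "clock": time; "joints": joint angles; "joint_vel": joint speeds; "joint_torque": joint torques, N m; "tcp_pos": TCP position; "orientation": TCP orientation; "contact_force": force on the tool from outside, world axes, zero at the start; "torque": the same for the moment, N m; "opening": finger opening in m.
Only numpy, scipy, OpenCV 4.12 (cv2) and the standard library are available. Lean on these libraries where they do the work, as an engineer would, in place of code of your own. Each camera call takes 0.05 s, during which the arm holds its last target.

## Working session

There is one attempt and no reset: what is moved stays moved. The work goes in short steps, each a Python script; the robot and the scene stay as the last script left them, time stands still between calls to the robot, and variables do not carry over. Pictures are saved under pics/ and viewed, and the job is handed in when it is done.

```bash
mkdir -p pics; cat > h.py <<'E'
import numpy as np, cv2
from station import r
def snap(n,f):
    s=r.snapshot(n); cv2.imwrite(f'pics/{f}.png',s['frame'][:,:,::-1]); np.save(f'pics/{f}.npy',s,allow_pickle=True); return s
def load(f): return np.load(f'pics/{f}.npy',allow_pickle=True).item()
def K(s): return np.array([[s['fx'],0,s['cx']],[0,s['fy'],s['cy']],[0,0,1.]])
def ray(s,uv):
    p=cv2.undistortPoints(np.array(uv,float).reshape(-1,1,2),K(s),np.array(s['dist_coeffs'],float)).reshape(-1,2)
    R=np.array(s['R']);t=np.array(s['t']); d=np.c_[p,np.ones(len(p))]@R; return -R.T@t,d
def onz(s,uv,z):
    c,d=ray(s,uv); k=(z-c[2])/d[:,2]; return c+d*k[:,None]
def proj(s,X):
    rv=cv2.Rodrigues(np.array(s['R'],float))[0]
    return cv2.projectPoints(np.array(X,float).reshape(-1,1,3),rv,np.array(s['t'],float),K(s),np.array(s['dist_coeffs'],float))[0].reshape(-1,2)
E
python3 - <<'E'
from h import *
for n in('side','top','wrist'):
    s=snap(n,n+'0'); print(n,s['fx'],-np.array(s['R']).T@np.array(s['t']),np.array(s['R'])[2])
print(r.sense())
E
```

```text
side 468.4353883412853 [ 0.51850096 -1.03650203  0.97668268] [ 0.0240761   0.78240638 -0.62230266]
top 525.1481933403442 [0.30517337 0.01422807 1.51214369] [ 0.18576065  0.01260387 -0.98251419]
wrist 326.7552347545932 [ 0.28376692 -0.53575598  0.38374482] [-0.27474106 -0.09844233 -0.95646561]
{'clock': 0.15, 'joints': array([-7.29774759e+01,  5.25461470e+00,  7.05663725e+01, -4.71279982e-04,
        1.04268590e+02, -3.24790577e+00]), 'joint_vel': array([ 0.04653252, -0.17056418, -0.09830952, -0.01684712, -0.01714131,
        0.09782079]), 'joint_torque': array([ 1.10010820e-03, -4.47046101e+01, -4.06906414e+01,  6.99159689e-02,
        2.74892442e-02, -1.18588623e-04]), 'tcp_pos': array([ 0.2078893 , -0.562884  ,  0.40374826]), 'orientation': array([-1.79910541e+02, -4.61890608e-03,  2.02703105e+01]), 'contact_force': array([ 0.07012621, -0.38006836, -0.31680668]), 'torque': array([0.00065873, 0.01085022, 0.01669582]), 'opening': 0.08759464743209139}
```

View pics/side0.png

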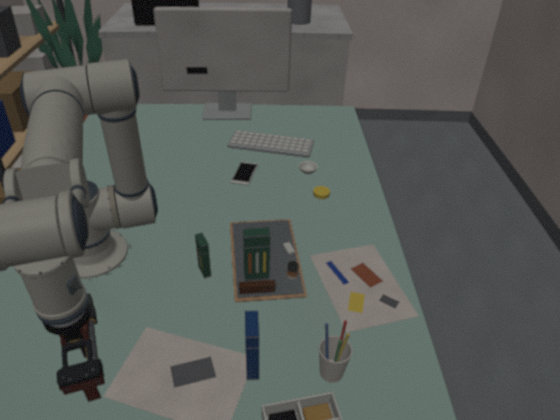

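View pics/top0.png

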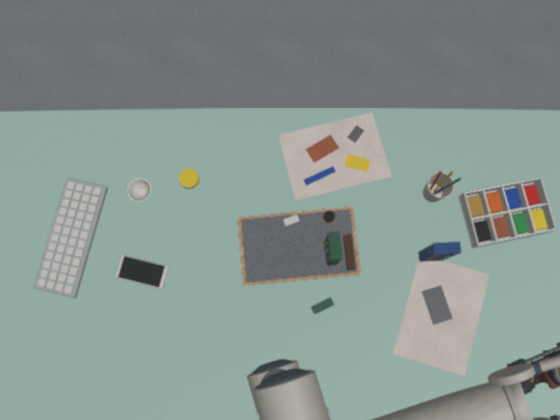

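The side view shows the tall green tin on the tray at about (257,255), with the brown stop at (257,287) and a small green tin at (203,255). In the top view these are at (334,248), (350,251) and (322,305). The tray's +x points roughly along world +y.

Candidates (top view):
- Green tin on the felt, (334,248).
- Small green tin on the desk, (322,305).
- Blue tin, (440,252).

The description fits the one on the tray by the stop. I'll check it in a close crop.

```bash
python3 - <<'E'
from h import *
a=load('side0')['frame'][210:310,190:320,::-1]; b=load('top0')['frame'][200:320,230:370,::-1]
a=cv2.resize(a,(650,500),interpolation=cv2.INTER_CUBIC);b=cv2.resize(b,(700,600),interpolation=cv2.INTER_CUBIC)
cv2.imwrite('pics/c1.png',cv2.convertScaleAbs(a,alpha=1.7));cv2.imwrite('pics/c2.png',cv2.convertScaleAbs(b,alpha=1.7))
E
```

```text
(no output)
```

View pics/c1.png

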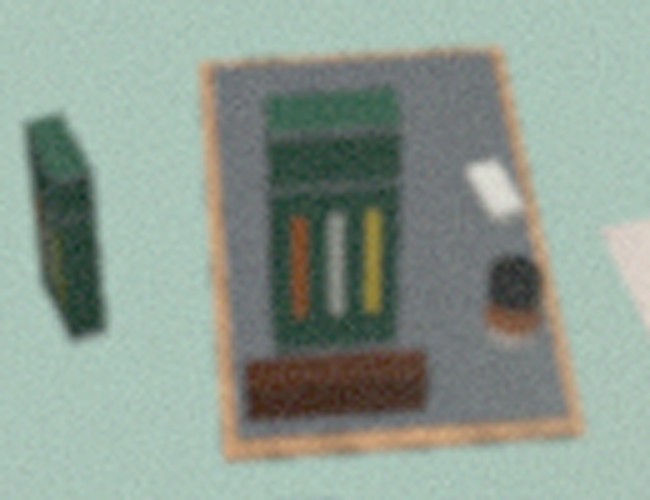

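View pics/c2.png

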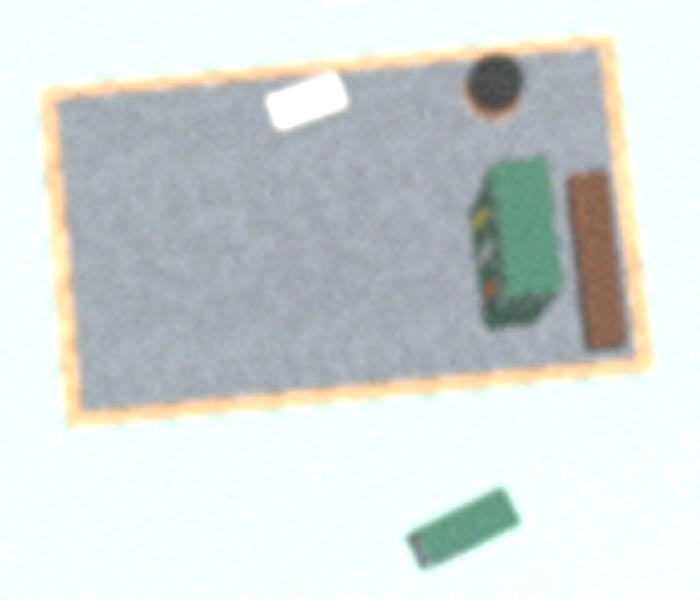

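The crop confirms it: the large striped green tin is in front of the stop, and the small one stands off the tray. Next I'll measure.

```bash
python3 - <<'E'
from h import *
s=load('top0'); im=s['frame']
hsv=cv2.cvtColor(im,cv2.COLOR_RGB2HSV)
def quad(mask,roi,z,name):
    m=np.zeros_like(mask); x0,y0,x1,y1=roi; m[y0:y1,x0:x1]=mask[y0:y1,x0:x1]
    cs,_=cv2.findContours(m,cv2.RETR_EXTERNAL,cv2.CHAIN_APPROX_NONE); c=max(cs,key=cv2.contourArea)
    P=onz(s,c.reshape(-1,2),z); rect=cv2.minAreaRect((P[:,:2]*1000).astype(np.float32)); print(name,rect, cv2.boxPoints(rect).round(0).tolist())
desk=(im[:,:,1].astype(int)-im[:,:,0]>18)&(hsv[:,:,2]>110)
nd=(~desk).astype(np.uint8)*255
quad(nd,(232,202,368,292),0.010,'tray')
print(hsv[230,337],hsv[248,337],hsv[260,330],hsv[250,349],hsv[240,300])
g=((hsv[:,:,0]>65)&(hsv[:,:,0]<90)&(hsv[:,:,1]>90)&(hsv[:,:,2]>70)).astype(np.uint8)*255
quad(g,(318,228,348,270),0.180,'tintop')
st=((hsv[:,:,0]<15)&(hsv[:,:,1]>80)&(hsv[:,:,2]<110)).astype(np.uint8)*255
quad(st,(340,230,356,272),0.040,'stop')
for n,m in(('g',g),('st',st),('nd',nd)):
    cv2.imwrite(f'pics/m_{n}.png',cv2.resize(m[200:320,230:370],(560,480),interpolation=cv2.INTER_NEAREST))
for n,uv,z in(('ink',(329,216),.055),('cup',(440,187),.1),('blue',(440,252),.17),('small',(322,305),.1)): print(n,onz(s,[uv],z))
E
cd pics; python3 -c "
import cv2,numpy as np
cv2.imwrite('mm.png',cv2.resize(np.hstack([cv2.imread(f'm_{n}.png') for n in('g','st','nd')]),(800,230)))"
```

```text
tray ((524.1957397460938, -11.002273559570312), (204.94589233398438, 344.4674377441406), 5.595297813415527) [[405.0, 150.0], [439.0, -192.0], [643.0, -172.0], [609.0, 170.0]]
[95 15 99] [77 97 92] [80 43 71] [11 98 81] [101  19 106]
tintop ((490.11993408203125, -103.07362365722656), (41.83083724975586, 21.404682159423828), 7.114103317260742) [[468.0, -95.0], [471.0, -116.0], [512.0, -111.0], [510.0, -90.0]]
stop ((501.6447448730469, -153.5787353515625), (94.99593353271484, 17.96225929260254), 5.897027969360352) [[453.0, -150.0], [455.0, -167.0], [550.0, -158.0], [548.0, -140.0]]
ink [[ 0.60095358 -0.09767695  0.055     ]]
cup [[ 0.6742754  -0.40497282  0.1       ]]
blue [[ 0.48277297 -0.37487168  0.17      ]]
small [[ 0.35010607 -0.07244038  0.1       ]]
```

View pics/mm.png

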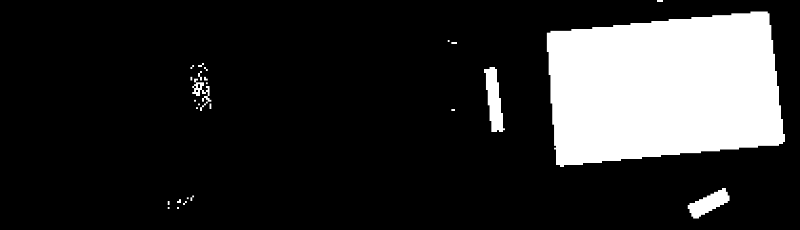

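```bash
python3 - <<'E'
from h import *
def quad(s,m,z,name):
    cs,_=cv2.findContours(m,cv2.RETR_EXTERNAL,cv2.CHAIN_APPROX_NONE); c=max(cs,key=cv2.contourArea)
    P=onz(s,c.reshape(-1,2),z); rect=cv2.minAreaRect((P[:,:2]*1000).astype(np.float32)); print(name,len(c),np.round(rect[0],1),np.round(rect[1],1),rect[2].__round__(1),cv2.boxPoints(rect).round(0).tolist())
for n,roi in(('top0',(318,225,347,270)),('side0',(236,222,276,240))):
    s=load(n); b=cv2.bilateralFilter(cv2.resize(s['frame'],None,fx=4,fy=4,interpolation=cv2.INTER_CUBIC),15,40,9)
    f=b.astype(int); x0,y0,x1,y1=[4*v for v in roi]
    d=f[:,:,1]-f[:,:,0]
    if n=='top0': print(f[4*238,4*337],f[4*245,4*327],f[4*240,4*310]); thr=70
    else: print(f[4*231,4*256],f[4*242,4*256],f[4*231,4*240]); thr=62
    m=np.zeros(d.shape,np.uint8); m[y0:y1,x0:x1]=((d>18)&(f[:,:,1]>thr))[y0:y1,x0:x1]*255
    m=cv2.morphologyEx(m,cv2.MORPH_CLOSE,np.ones((9,9)));m=cv2.morphologyEx(m,cv2.MORPH_OPEN,np.ones((9,9)))
    cs,_=cv2.findContours(m,cv2.RETR_EXTERNAL,cv2.CHAIN_APPROX_NONE); c=max(cs,key=cv2.contourArea)
    P=onz(s,(c.reshape(-1,2)+.5)/4-.5,.18); rect=cv2.minAreaRect((P[:,:2]*1000).astype(np.float32)); print(n,np.round(rect[0],1),np.round(rect[1],1),round(rect[2],1),cv2.boxPoints(rect).round(0).tolist())
    o=b[:,:,::-1].copy(); cv2.drawContours(o,[c],-1,(0,0,255),1)
    o=o[y0-60:y1+60,x0-60:x1+60]; cv2.imwrite(f'pics/q_{n}.png',cv2.resize(o,(400,int(400*o.shape[0]/o.shape[1])))[:590])
E
cd pics; python3 -c "
import cv2,numpy as np
a,b=cv2.imread('q_top0.png'),cv2.imread('q_side0.png');h=max(len(a),len(b))
p=lambda i:cv2.copyMakeBorder(i,0,h-len(i),0,0,0)
cv2.imwrite('qq.png',np.hstack([p(a),p(b)]))"
```

```text
[60 90 77] [58 66 53] [100 104 108]
top0 [ 499.4 -101.7] [70.6 30. ] 6.3 [[463.0, -91.0], [466.0, -121.0], [536.0, -113.0], [533.0, -83.0]]
[39 58 49] [28 42 36] [67 69 71]Traceback (most recent call last):
  File "<stdin>", line 13, in <module>
ValueError: max() iterable argument is empty
[ WARN:0@0.025] global loadsave.cpp:275 findDecoder imread_('q_side0.png'): can't open/read file: check file path/integrity
Traceback (most recent call last):
TypeError: object of type 'NoneType' has no len()
```

View pics/wrist0.png

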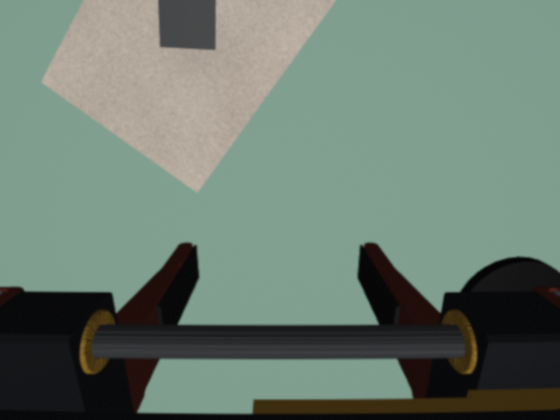

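The top view gives the tin's top as 70.6 x 30.0 mm, which matches the larger tin. It is centred at (499.4, -101.7) with yaw about 96°. The wrist view shows two tapered dark-red fingers, tips near (190,245) and (370,245). I'll cross-check from the side camera.

```bash
python3 - <<'E'
from h import *
s=load('side0'); b=cv2.bilateralFilter(cv2.resize(s['frame'],None,fx=4,fy=4,interpolation=cv2.INTER_CUBIC),15,30,9)
f=b.astype(int); x0,y0,x1,y1=[4*v for v in (236,222,276,240)]
m=np.zeros(f.shape[:2],np.uint8); m[y0:y1,x0:x1]=((f[:,:,1]-f[:,:,0]>11)&(f[:,:,1]>50))[y0:y1,x0:x1]*255
m=cv2.morphologyEx(m,cv2.MORPH_OPEN,np.ones((9,9)))
cs,_=cv2.findContours(m,cv2.RETR_EXTERNAL,cv2.CHAIN_APPROX_NONE); c=max(cs,key=cv2.contourArea)
P=onz(s,(c.reshape(-1,2)+.5)/4-.5,.18); rect=cv2.minAreaRect((P[:,:2]*1000).astype(np.float32)); print(np.round(rect[0],1),np.round(rect[1],1),round(rect[2],1),cv2.boxPoints(rect).round(0).tolist())
# project model corners for a check
yaw=np.radians(96.3);ex=np.array([np.cos(yaw),np.sin(yaw),0]);ey=np.array([-ex[1],ex[0],0])
C=np.array([.4994,-.1017,.18]);o=s['frame'][:,:,::-1].copy();o=cv2.resize(o,None,fx=1,fy=1)
Q=[C+a*.015*ex+bb*.035*ey-np.array([0,0,h]) for h in(0,.17) for a,bb in((1,1),(1,-1),(-1,-1),(-1,1))]
p=proj(s,Q); big=cv2.convertScaleAbs(cv2.resize(o[205:310,220:320],(700,735)[:2] if 0 else (570,598),interpolation=cv2.INTER_CUBIC),alpha=1.6)
for u,v in p: cv2.circle(big,(int((u-220)*5.7),int((v-205)*5.7)),4,(0,0,255),1)
tc=np.array([.5242,-.0110,.01]);ty=np.radians(95.6);tx=np.array([np.cos(ty),np.sin(ty),0]);tyv=np.array([-tx[1],tx[0],0])
T=[tc+a*tx+bb*tyv for a,bb in((.17,.1),(.17,-.1),(-.17,-.1),(-.17,.1),(-.13,.036))]+[tc-.13*tx+yy*tyv+np.array([0,0,.03]) for yy in(-.014,.086)]
for u,v in proj(s,T): cv2.circle(big,(int((u-220)*5.7),int((v-205)*5.7)),4,(255,0,255),2)
cv2.imwrite('pics/chk.png',big)
d=C-tc; print('tin in tray',d@tx,d@tyv)
E
```

```text
[ 504.1 -103.9] [68.6 29.9] 7.0 [[468.0, -93.0], [472.0, -123.0], [540.0, -115.0], [536.0, -85.0]]
tin in tray -0.08784706926432519 0.03353240852770425
```

View pics/chk.png

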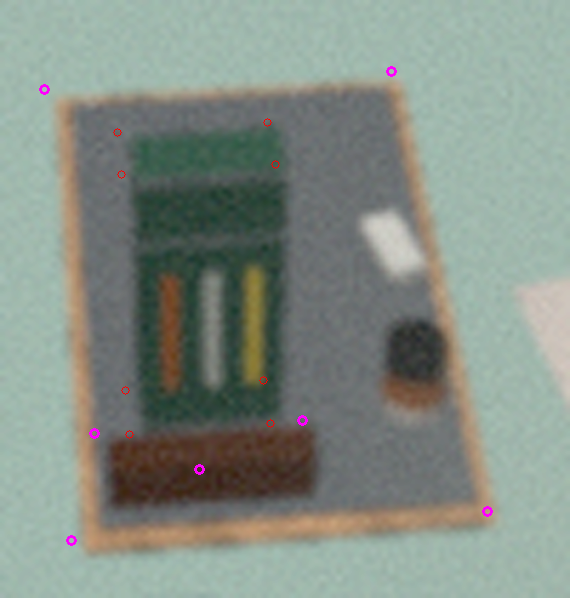

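Top and side cameras agree to about 5 mm, so I'll average them. The tin is about 27 mm off the stop.

1. **Tip:** straddle the top with the open jaws, the tool leaning so there's little free play. The back finger tips the tin and the front finger catches it.
2. **Lower:** the front finger eases it down, never squeezing.
3. **Push:** closed fingers push it home from the end.

First I'll check IK for the whole path.

```bash
cat > plan.py <<'E'
from h import *
from scipy.spatial.transform import Rotation as Ro
yaw=np.radians(96.5); a=np.array([np.cos(yaw),np.sin(yaw),0]); Z=np.array([0,0,1.]); FELT=.010
C=np.array([.5015,-.1028,0.]); TOE=C+.015*a+FELT*Z
SG=1
def pose(Fuz,beta,opening=.0876,sg=None):
    """F=(u,z) mm of front-finger inner tip rel. toe; beta deg lean -> TCP pos, rpy"""
    sg=SG if sg is None else sg
    b=np.radians(beta); d=-np.cos(b)*Z-np.sin(b)*a; e=np.cos(b)*a-np.sin(b)*Z
    F=TOE+Fuz[0]/1e3*a+Fuz[1]/1e3*Z
    P=F-e*opening/2-.182*d
    y=sg*e; x=np.cross(y,d)
    return P,Ro.from_matrix(np.c_[x,y,d]).as_euler('xyz',degrees=True)
def Ffor(th,phi,s,g):
    t=np.radians(th); b=np.radians(th-phi)
    d=np.array([-np.sin(b),-np.cos(b)]); e=np.array([np.cos(b),-np.sin(b)])
    corner=170*np.array([np.sin(t),np.cos(t)])
    return corner+s*d+g*e, th-phi
def sched():
    W=[]
    for th in np.arange(0,26,5): W.append((th,40,45.6,4))
    for th in range(30,61,5):
        k=(th-25)/35; W.append((th,40-30*k,45.6-13*k,4*max(0,1-2*k)))
    for th in range(65,81,5):
        k=(th-60)/20; W.append((th,th-50,32.6-20*k,0))
    for th in (82,84,85.5):
        k=(th-80)/7.; W.append((th,th-(50-12*k),12.6-8*k,0))
    return W
E
python3 - <<'E'
import plan; from plan import *
for sg in(1,-1):
    plan.SG=sg; prev=None
    F,b=Ffor(0,40,45.6,4)
    L=[('above',(F+[0,110],b))]+[(w[0],Ffor(*w)) for w in sched()]
    for n,(F,b) in L:
        P,o=pose(F,b); q=r.inverse_kinematics(P,o)
        print(sg,n,np.round(F),round(b),np.round(P,3),None if q is None else np.round(q))
E
```

```text
1 above [ 32. 248.] -40 [ 0.513 -0.205  0.369] [ -34.    7.   76.   35.  120. -119.]
1 0 [ 32. 138.] -40 [ 0.513 -0.205  0.259] [ -34.    9.   85.   32.  111. -126.]
1 5 [ 44. 134.] -35 [ 0.511 -0.183  0.268] [ -31.    6.   87.   28.  108. -124.]
1 10 [ 56. 130.] -30 [ 0.508 -0.161  0.276] [ -29.    2.   89.   25.  106. -122.]
1 15 [ 67. 125.] -25 [ 0.505 -0.137  0.281] [ -26.   -1.   91.   22.  103. -120.]
1 20 [ 77. 118.] -20 [ 0.503 -0.114  0.284] [ -22.   -4.   93.   18.  100. -117.]
1 25 [ 88. 111.] -15 [ 0.5   -0.09   0.286] [ -18.   -6.   94.   14.   98. -114.]
1 30 [ 92. 104.] -6 [ 0.496 -0.058  0.291] [ -12.   -9.   96.    5.   95. -108.]
1 35 [97. 97.] 4 [ 0.493 -0.024  0.292] [  -6.  -11.   98.   -3.   93. -102.]
1 40 [101.  91.] 13 [0.489 0.01  0.288] [  2. -12.  99. -13.  92. -95.]
1 45 [106.  85.] 22 [0.485 0.045 0.28 ] [  9. -11. 100. -22.  92. -88.]
1 50 [111.  78.] 31 [0.481 0.08  0.266] [ 16.  -9. 101. -31.  93. -81.]
1 55 [117.  71.] 41 [0.477 0.113 0.248] [ 22.  -5. 101. -39.  95. -75.]
1 60 [122.  64.] 50 [0.473 0.144 0.225] [ 27.   0. 100. -47.  98. -69.]
1 65 [
[... 1366 characters left out ...]
8  0.266] [ 16.  -9. 101. -31.  93.  99.]
-1 55 [117.  71.] 41 [0.477 0.113 0.248] [ 22.  -5. 101. -39.  95. 105.]
-1 60 [122.  64.] 50 [0.473 0.144 0.225] [ 27.   0. 100. -47.  98. 111.]
-1 65 [133.  54.] 50 [0.472 0.155 0.215] [ 28.   1. 100. -46.  98. 113.]
-1 70 [142.  44.] 50 [0.471 0.164 0.204] [ 29.   3. 100. -46.  98. 114.]
-1 75 [151.  33.] 50 [0.47  0.172 0.193] [ 30.   4. 100. -45.  98. 116.]
-1 80 [158.  21.] 50 [0.469 0.179 0.182] [ 30.   5. 100. -45.  98. 117.]
-1 82 [161.  17.] 47 [0.47  0.173 0.183] [ 29.   4. 100. -42.  96. 116.]
-1 84 [164.  12.] 43 [0.471 0.167 0.185] [ 28.   2. 101. -40.  94. 115.]
-1 85.5 [165.   9.] 41 [0.471 0.161 0.185] [ 27.   1. 102. -38.  93. 114.]
```

```bash
sed -i 's/^SG=1/SG=-1/' plan.py; python3 - <<'E'
from plan import *
F,b=Ffor(0,40,45.6,4)
for dz in(230,110):
    P,o=pose(F+[0,dz],b); print(dz,r.inverse_kinematics(P,o)); 
P,o=pose(F+[0,230],b); r.reach(P,o)
P,o=pose(F+[0,60],b); r.servo_line(P,o,speed=.2)
print(r.sense()['clock'],r.sense()['tcp_pos']-P,r.sense()['contact_force'])
for n in('side','top','wrist'): snap(n,n+'1')
for n in('side','top'):
    s=load(n+'1'); e=np.array([np.cos(np.radians(b))*a-np.sin(np.radians(b))*Z]).ravel()
    Fw=TOE+(F[0])/1e3*a+(F[1]+60)/1e3*Z; print(n,proj(s,[Fw,Fw-.0876*e]).round(1).tolist())
E
python3 - <<'E'
import sys; sys.path.insert(0,'.')
from h import *
a=load('side1')['frame'][150:310,170:330,::-1];b=load('top1')['frame'][190:320,290:420,::-1]
o=np.hstack([cv2.resize(a,(400,400),interpolation=2),cv2.resize(b,(400,400),interpolation=2)]);cv2.imwrite('pics/d1.png',cv2.convertScaleAbs(o,alpha=1.7))
E
```

```text
230 [-33.90902978   7.80964156  63.13452832  39.77229592 130.08716
  70.17227164]
110 [-33.90902978   6.79982487  76.39925253  34.53124037 120.29575158
  61.12382626]
3.1667 [ 0.00016779 -0.00017453  0.00168272] [ 0.64078502 -0.12683381  1.63592639]
side [[253.4, 211.9], [255.9, 244.5]]
top [[317.4, 244.9], [341.7, 245.1]]
```

View pics/d1.png

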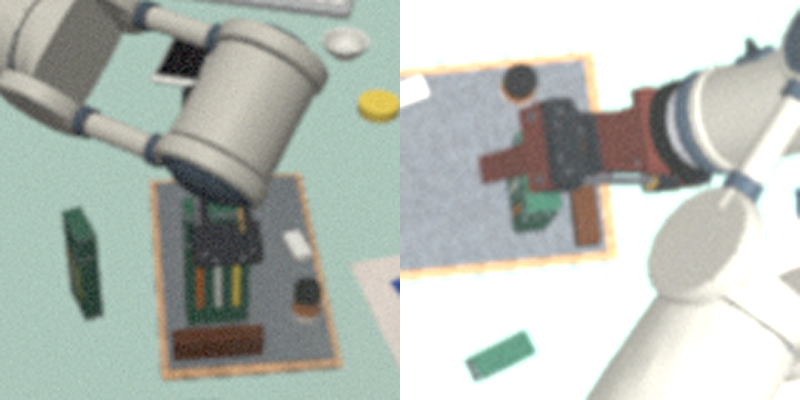

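View pics/wrist1.png

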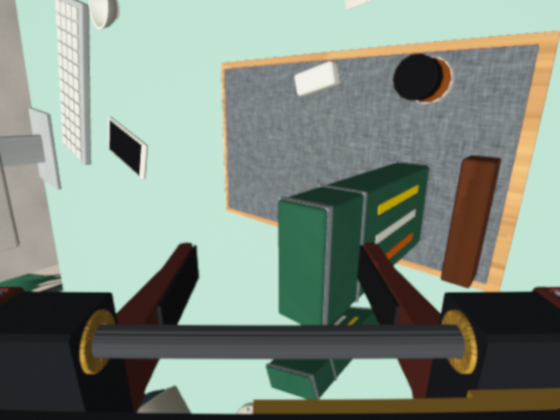

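The wrist view shows the tin's top between the fingers, with corners near (279,200), (330,208), (324,326) and (281,305). The left finger (front) passes over the top and the right finger (back) is behind the tin. I'll measure the top from this view.

```bash
python3 - <<'E'
from plan import *
s=load('wrist1'); im=s['frame'][180:340,240:440,::-1]
o=cv2.resize(im,(800,640),interpolation=2)[:600]; cv2.imwrite('pics/w1c.png',cv2.convertScaleAbs(o,alpha=1.5))
F,b=Ffor(0,40,45.6,4); 
X=[TOE+ (u*a+v*np.array([-a[1],a[0],0])+.17*Z) for u,v in((0,-.035),(-.03,-.035),(-.03,.035),(0,.035))]
print(proj(s,X).round(1).tolist())
P=onz(s,[(279,200),(330,208)],.18); print(P)
E
```

```text
[[276.4, 200.0], [325.4, 211.2], [319.5, 336.7], [276.4, 314.9]]
[[ 0.53509728 -0.08566152  0.18      ]
 [ 0.540237   -0.11585442  0.18      ]]
```

View pics/w1c.png

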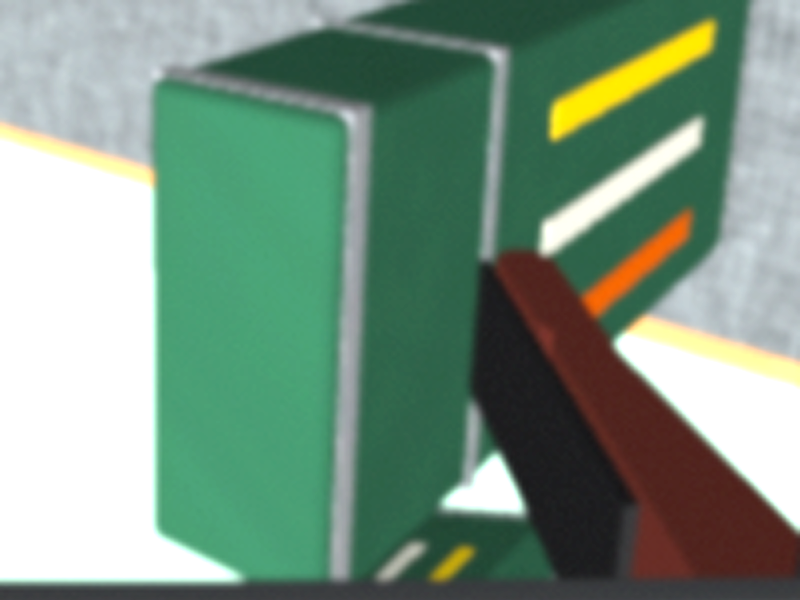

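```bash
python3 - <<'E'
from plan import *
s=load('wrist1')
P=onz(s,[(279,200.5),(331,207.5),(279.5,313)],.18); print(P.round(4).tolist())
v=P[0]-P[2]; print(np.linalg.norm(v), np.degrees(np.arctan2(v[1],v[0]))+90)
m=(P[0]+P[2])/2; print('front mid',m,' plan toe',TOE, (m-TOE)@a)
E
```

```text
[[0.5348, -0.0857, 0.18], [0.5406, -0.1163, 0.18], [0.4676, -0.0939, 0.18]]
0.0677041380756403 96.99153735350585
front mid [ 0.50122906 -0.08981341  0.18      ]  plan toe [ 0.49980195 -0.08789642  0.01      ] -0.0020662157775017953
```

The wrist camera puts the tin about 1.7 mm further back. I'll update the estimate and descend.

```bash
sed -i 's/^C=.*; TOE/C=np.array([.5025,-.1042,0.]); TOE/; s/radians(96.5)/radians(96.7)/' plan.py; grep -n "^C=\|^yaw" plan.py; python3 - <<'E'
from plan import *
F,b=Ffor(0,40,45.6,4)
for dz in(40,0):
    P,o=pose(F+[0,dz],b); r.servo_line(P,o,speed=.06)
    r.wait(.2); x=r.sense(); print(x['clock'],(x['tcp_pos']-P).round(4),x['contact_force'].round(2),x['torque'].round(2))
snap('wrist','wrist2'); snap('side','side2')
o=cv2.resize(load('side2')['frame'][180:300,200:320,::-1],(420,420),interpolation=2)
cv2.imwrite('pics/d2.png',np.hstack([cv2.convertScaleAbs(o,alpha=1.7),cv2.resize(load('wrist2')['frame'][100:380,150:430,::-1],(380,420))]))
E
```

```text
3:yaw=np.radians(96.7); a=np.array([np.cos(yaw),np.sin(yaw),0]); Z=np.array([0,0,1.]); FELT=.010
4:C=np.array([.5025,-.1042,0.]); TOE=C+.015*a+FELT*Z
4.0 [ 0.     -0.      0.0004] [-0.33 -0.3  -0.59] [-0.19  0.03 -0.  ]
5.0167 [ 0.0001 -0.0001  0.0005] [-0.24  0.15  0.25] [-0.3  -0.02 -0.01]
```

View pics/d2.png

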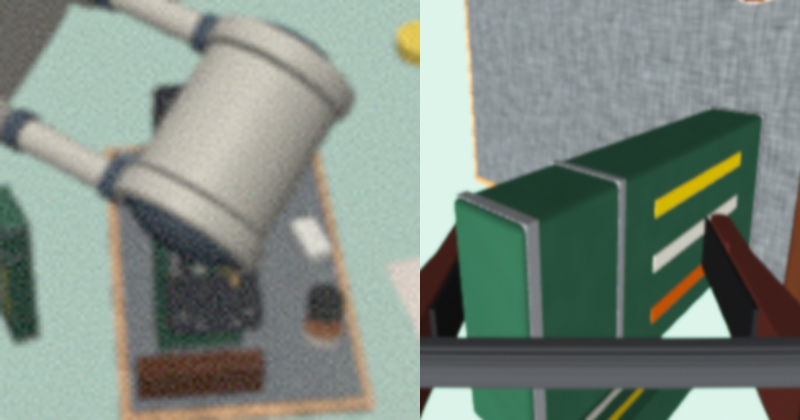

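```bash
python3 - <<'E'
from plan import *
for th in(4,8,10):
    P,o=pose(*Ffor(th,40,45.6,4)); r.servo_line(P,o,speed=.03)
    x=r.sense(); print(th,round(x['clock'],2),x['contact_force'].round(2))
snap('wrist','wrist3')
o=cv2.resize(load('wrist3')['frame'][60:380,100:500,::-1],(700,560)); cv2.imwrite('pics/d3.png',o)
E
```

```text
4 5.91 [-0.67 -0.49 -0.29]
8 6.7 [-0.03 -1.94  0.49]
10 7.17 [ 0.3   0.34 -0.21]
```

View pics/d3.png

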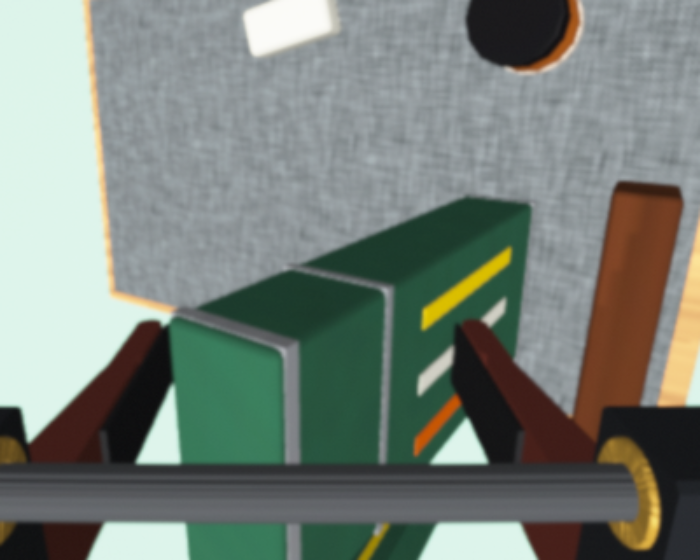

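The tin is held at the back finger with its foot well ahead of the stop. It looks tilted but not slid. I'll continue past balance.

```bash
python3 - <<'E'
from plan import *
for th in(12,14,16,18):
    P,o=pose(*Ffor(th,40,45.6,4)); r.servo_line(P,o,speed=.03)
    x=r.sense(); print(th,round(x['clock'],2),x['contact_force'].round(2))
r.wait(.3)
snap('wrist','wrist4')
s=load('wrist4')
t=np.radians(18); ey=np.array([-a[1],a[0],0])
def pt(th,h,w,k): # h along tin, w across, k depth behind front
    t=np.radians(th); return TOE+(h*np.sin(t)-k*np.cos(t))*a+(h*np.cos(t)+k*np.sin(t))*Z+w*ey
for th in(8,14,20,24): print(th,proj(s,[pt(th,.17,-.035,0),pt(th,.17,-.035,.03),pt(th,0,-.035,.03)]).round(0).tolist())
o=cv2.resize(s['frame'][60:380,100:500,::-1],(700,560)); cv2.imwrite('pics/d4.png',o)
E
```

```text
12 7.68 [ 0.86 -0.61  0.38]
14 8.15 [ 0.64  0.26 -0.76]
16 8.62 [0.55 0.82 1.13]
18 9.08 [-0.1  -0.06  0.62]
8 [[230.0, 251.0], [312.0, 273.0], [409.0, 174.0]]
14 [[192.0, 240.0], [256.0, 262.0], [408.0, 175.0]]
20 [[165.0, 229.0], [211.0, 250.0], [407.0, 175.0]]
24 [[151.0, 222.0], [186.0, 242.0], [406.0, 176.0]]
```

View pics/d4.png

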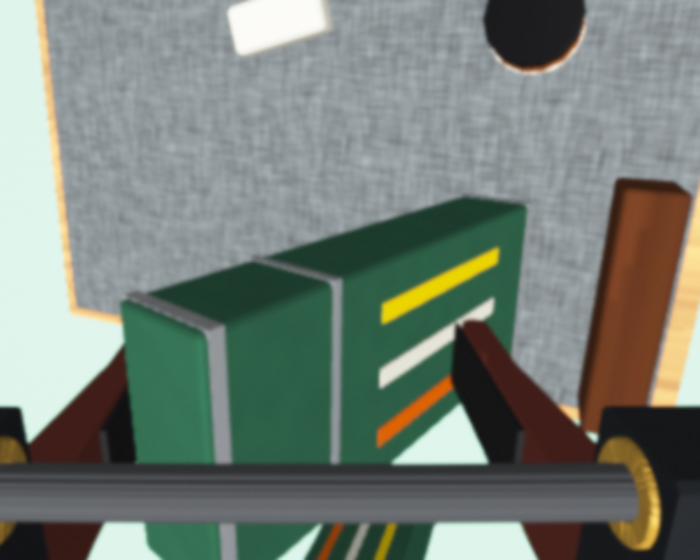

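It's past balance, leaning on the front finger at roughly 19° (top corner px (171,231), foot corner (400,178)). I'll fit the tilt and toe position from these corners.

```bash
python3 - <<'E'
from plan import *
from scipy.optimize import least_squares
s=load('wrist4'); ey=np.array([-a[1],a[0],0])
obs=np.array([(171.5,231),(227,247),(400,178),(365,173)])
def pts(p):
    th,du,dw=p; t=np.radians(th)
    f=lambda h,k: TOE+(du/1e3+h*np.sin(t)-k*np.cos(t))*a+(h*np.cos(t)+k*np.sin(t))*Z+(-.035+dw/1e3)*ey
    return [f(.17,0),f(.17,.03),f(0,.03),f(0,0)]
q=least_squares(lambda p:(proj(s,pts(p))-obs).ravel(),[18,0,0]); print(q.x,q.fun.round(1))
E
```

```text
[16.58770074  3.44449078 -1.13746507] [ 0.1 -0.1 -1.4  4.8  2.8 -4.9 -1.4 -4.6]
```

```bash
sed -i 's/^C=.*; TOE=.*/C=np.array([.5025,-.1042,0.]); TOE=C+.018*a+FELT*Z/' plan.py; python3 - <<'E'
from plan import *
for w in sched():
    if 20<=w[0]<=60:
        P,o=pose(*Ffor(*w)); r.servo_line(P,o,speed=.05)
        x=r.sense(); print(w[0],round(x['clock'],2),x['contact_force'].round(2))
    if w[0] in(40,60): snap('wrist',f'wrist5_{w[0]}'); snap('side',f'side5_{w[0]}')
cv2.imwrite('pics/d5.png',np.hstack([cv2.resize(load(f'wrist5_{k}')['frame'][:,:,::-1],(400,300)) for k in(40,60)]))
E
```

```text
20 9.83 [-0.4   0.47  0.86]
25 10.47 [-0.46  1.44  2.04]
30 11.28 [-0.46  0.99  2.1 ]
35 12.1 [-0.93  1.07  1.03]
40 12.94 [ 0.35 -0.29  0.22]
45 13.92 [ 0.1   0.82 -0.31]
50 14.82 [ 0.02  0.37 -0.99]
55 15.73 [ 0.43 -0.37 -1.31]
60 16.67 [-0.73 -0.72 -1.25]
```

View pics/d5.png

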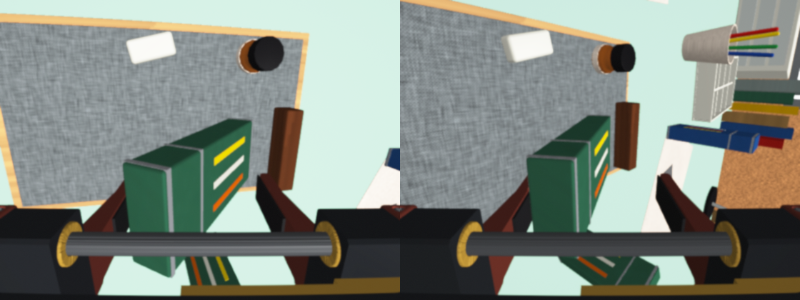

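```bash
python3 - <<'E'
from plan import *
cv2.imwrite('pics/d6.png',cv2.resize(load('wrist5_60')['frame'][120:400,140:360,::-1],(471,600)))
E
```

```text
(no output)
```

View pics/d6.png

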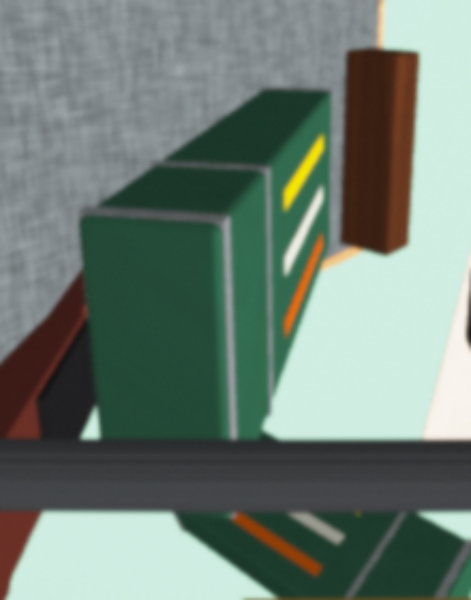

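```bash
cat >> plan.py <<'E'
from scipy.optimize import least_squares
def fit(s,obs,th0):
    ey=np.array([-a[1],a[0],0])
    def pts(p):
        th,du,dw=p; t=np.radians(th)
        f=lambda h,k: TOE+(du/1e3+h*np.sin(t)-k*np.cos(t))*a+(h*np.cos(t)+k*np.sin(t))*Z+(-.035+dw/1e3)*ey
        return [f(.17,0),f(.17,.03),f(0,.03),f(0,0)]
    q=least_squares(lambda p:(proj(s,pts(p))-obs).ravel(),[th0,0,0]); return q.x,q.fun.round(1)
E
python3 - <<'E'
from plan import *
print(fit(load('wrist5_60'),np.array([(178.3,219),(246.5,221.4),(294,163),(262.8,162)]),60))
E
```

```text
(array([59.63843996, -1.70249332, -0.63908508]), array([-0.4,  0.5,  0.3,  2.2,  1.7, -2.9,  0.2, -2.8]))
```

The fit gives 59.6° tilt with the toe within 2 mm of plan, so nothing is slipping. I'll keep lowering.

```bash
python3 - <<'E'
from plan import *
for w in sched():
    if w[0]>=65:
        P,o=pose(*Ffor(*w)); r.servo_line(P,o,speed=.025)
        x=r.sense(); print(w[0],round(x['clock'],2),(x['tcp_pos']-P).round(4),x['contact_force'].round(2))
        if x['contact_force'][2]>5: print('stop');break
    if w[0]==80: snap('wrist','wrist6_80')
snap('wrist','wrist6_85'); snap('side','side6'); snap('top','top6')
cv2.imwrite('pics/d7.png',np.hstack([cv2.resize(load(k)['frame'][:,:,::-1],(400,300)) for k in('wrist6_80','wrist6_85')]))
E
```

```text
65 17.5 [ 0.      0.0001 -0.    ] [-0.89  0.68 -1.02]
70 18.22 [0.     0.0001 0.    ] [-0.22  0.34 -1.34]
75 18.92 [0.     0.0001 0.    ] [ 0.19  0.28 -0.72]
80 19.6 [ 0.      0.0001 -0.0001] [-0.58  0.44 -1.79]
82 20.05 [ 0.0001 -0.0002  0.0004] [-0.6  -0.04 -1.49]
84 20.48 [ 0.     -0.0002  0.0002] [ 0.4   0.56 -1.83]
85.5 20.85 [ 0.0001 -0.0002  0.0002] [-0.14  1.18 -1.15]
```

View pics/d7.png

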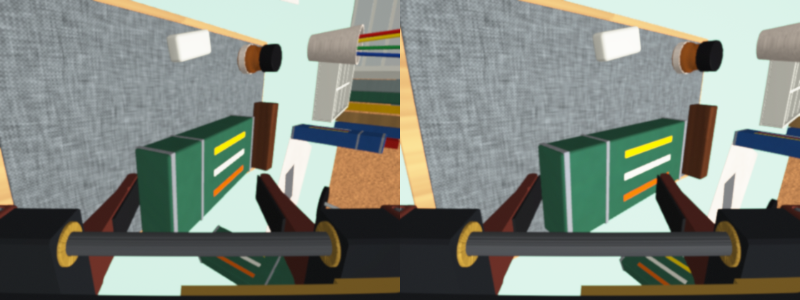

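View pics/wrist6_85.png

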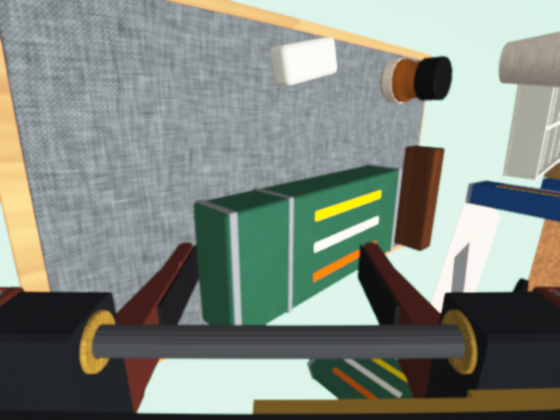

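```bash
python3 - <<'E'
from plan import *
print(fit(load('wrist6_85'),np.array([(196,205),(236,211),(398,170),(368,165.5)]),85))
cv2.imwrite('pics/d8.png',cv2.resize(load('wrist6_85')['frame'][140:300,170:450,::-1],(800,457),interpolation=2))
cv2.imwrite('pics/d9.png',cv2.convertScaleAbs(cv2.resize(load('side6')['frame'][180:320,190:340,::-1],(600,560),interpolation=2),alpha=1.6))
E
```

```text
(array([84.15870753, -1.95887436, -0.92871481]), array([ 0. , -2. , -1.2,  5.5,  4.6, -3.2,  0.4, -3. ]))
```

View pics/d8.png

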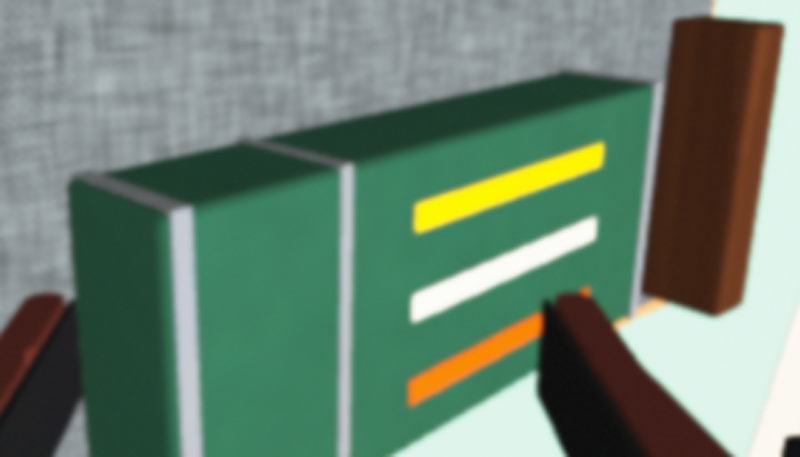

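View pics/d9.png

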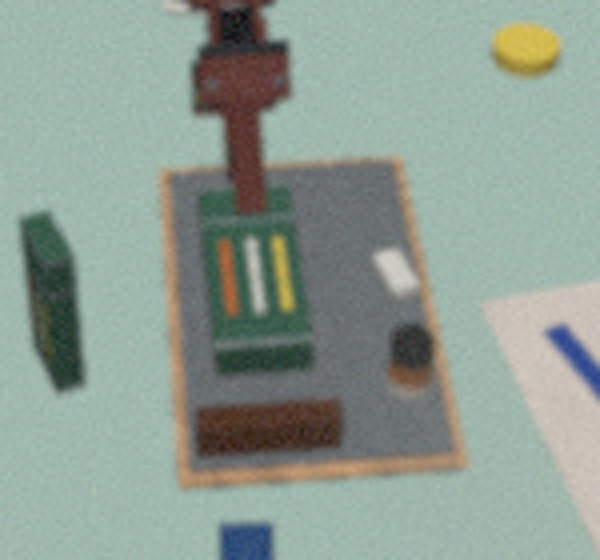

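The tin is at about 85°, resting on the front finger with its foot clear of the stop. Now the last few millimetres, with the finger's lean reduced and the force guarded.

```bash
python3 - <<'E'
from plan import *
def st(F,b,sp):
    P,o=pose(F,b); r.servo_line(P,o,speed=sp); x=r.sense(); print(np.round(F,1),round(b,1),round(x['clock'],2),(x['tcp_pos']-P).round(4)[2],x['contact_force'].round(2)); return x['contact_force'][2]
f0=r.sense()['contact_force'][2]
for w in((86.3,86.3-35,4,0),(87,57,2.5,0),(87.6,62.6,1.5,0)):
    F,b=Ffor(*w); f=st(F,b,.02)
    if f>3: print('touch');break
snap('wrist','wrist7')
for k in range(1,7):
    f=st(F-[0,.8*k],b,.01)
    if f>3: print('touch');break
snap('wrist','wrist8');snap('side','side8')
cv2.imwrite('pics/d10.png',np.hstack([cv2.resize(load(k)['frame'][120:330,150:430,::-1],(400,300)) for k in('wrist7','wrist8')]))
E
```

```text
[167.4   7.7] 35.0 21.95 -0.0001 [ 0.    0.96 -1.51]
[168.5   6.7] 30 22.85 -0.0 [ 0.22 -0.44  1.15]
[169.2   5.8] 25.0 23.77 -0.0 [-0.26  0.87 -0.06]
[169.2   5. ] 25.0 24.07 -0.0002 [0.74 0.3  0.27]
[169.2   4.2] 25.0 24.32 -0.0001 [ 0.19  0.39 -0.48]
[169.2   3.4] 25.0 24.57 -0.0001 [ 0.17 -0.68  0.87]
[169.2   2.6] 25.0 24.82 0.0002 [-0.18  0.19  0.97]
[169.2   1.8] 25.0 25.07 0.0009 [-1.94  0.51  5.53]
touch
```

View pics/d10.png

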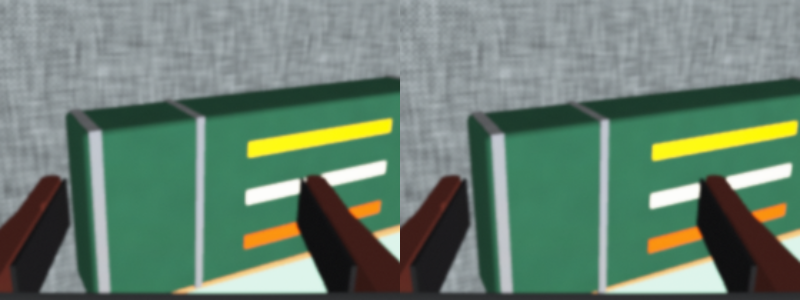

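The fingertip touched the felt with its inner edge only about 2 mm up, so the tin's end is essentially down. I'll withdraw the finger slowly along the tin's axis.

```bash
python3 - <<'E'
from plan import *
def st(F,b,sp):
    P,o=pose(F,b); r.servo_line(P,o,speed=sp); x=r.sense(); print(np.round(F,1),round(b,1),round(x['clock'],2),(x['tcp_pos']-P).round(4),x['contact_force'].round(2))
st([169.4,2.9],25,.01)
for u in(172,176,182): st([u,3.0],25,.012)
snap('wrist','wrist9')
st([215,6],25,.08)
snap('wrist','wrist10'); snap('side','side10'); snap('top','top10')
cv2.imwrite('pics/d11.png',np.hstack([cv2.resize(load(k)['frame'][100:380,100:480,::-1],(400,300)) for k in('wrist9','wrist10')]))
cv2.imwrite('pics/d12.png',cv2.convertScaleAbs(np.hstack([cv2.resize(load('side10')['frame'][180:320,190:340,::-1],(400,373),interpolation=2),cv2.resize(load('top10')['frame'][195:305,230:370,::-1],(400,373),interpolation=2)]),alpha=1.6))
E
```

```text
[169.4   2.9] 25 25.44 [-0.     -0.     -0.0002] [-0.03  0.77  1.31]
[172.   3.] 25 25.81 [-0.0001  0.0001 -0.0002] [ 0.39 -0.29  0.16]
[176.   3.] 25 26.29 [-0.      0.0001 -0.    ] [-0.02 -0.06 -0.42]
[182.   3.] 25 26.94 [-0.      0.0001 -0.    ] [-0.22  0.14  0.08]
[215   6] 25 27.56 [-0.      0.0005 -0.    ] [ 0.9  -0.73  0.26]
```

View pics/d11.png

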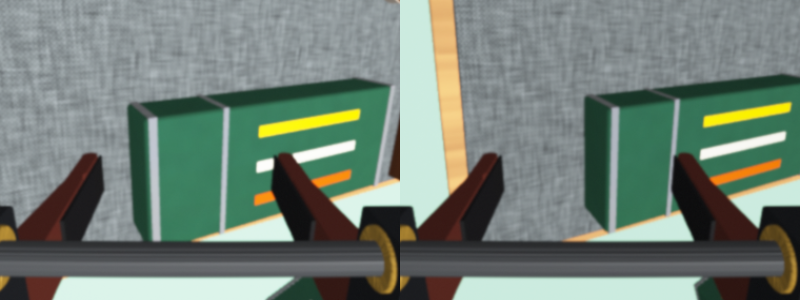

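View pics/d12.png

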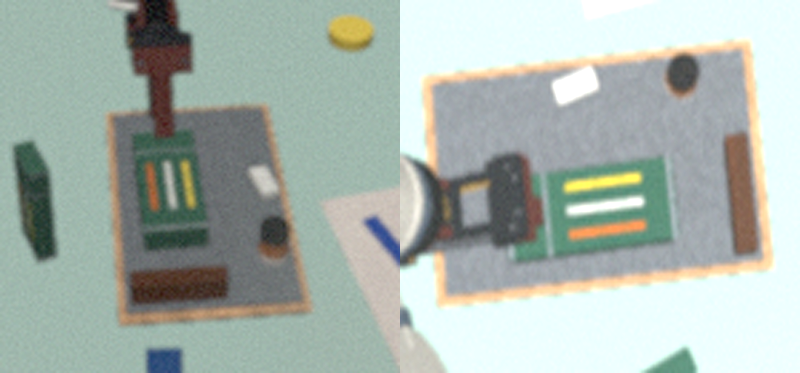

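It's lying flat and clear, with the stop about 55 mm from the foot. I'll lift off, close the fingers, and measure the lying pose.

```bash
cat >> plan.py <<'E'
ey=np.array([-a[1],a[0],0])
def vpose(u,w,z,dy=0,sg=1):
    """vertical tool, jaws across the lane; tip centre at u,w,z mm rel. TOE"""
    ang=yaw+np.radians(dy); A=np.array([np.cos(ang),np.sin(ang),0]); E=np.array([-A[1],A[0],0])
    P=TOE+u/1e3*a+w/1e3*ey+(z/1e3+.182)*Z
    y=sg*E; d=-Z; x=np.cross(y,d)
    return P,Ro.from_matrix(np.c_[x,y,d]).as_euler('xyz',degrees=True)
E
python3 - <<'E'
from plan import *
P,o=pose([225,90],25); r.servo_line(P,o,speed=.15)
for sg in(1,-1):
    P,o=vpose(230,0,90,0,sg); print(sg,r.inverse_kinematics(P,o))
print(r.sense()['joints'])
E
```

```text
1 None
-1 [ 1.27601735e+01 -1.06292653e+01  9.82940213e+01 -2.54444375e-14
  9.23352440e+01  6.06017354e+00]
[ 24.15230496  -5.84728844  95.51238409 -23.99048322  97.64847926
 105.74768151]
```

```bash
python3 - <<'E'
from plan import *
P,o=vpose(240,0,110,0,-1); r.reach(P,o); r.grab(5)
print(r.sense()['clock'],r.sense()['opening'])
for n in('side','top','wrist'): snap(n,n+'11')
cv2.imwrite('pics/d13.png',cv2.convertScaleAbs(np.hstack([cv2.resize(load('side11')['frame'][180:320,190:340,::-1],(400,373),interpolation=2),cv2.resize(load('top11')['frame'][195:305,230:370,::-1],(400,373),interpolation=2)]),alpha=1.6))
E
```

```text
31.2833 0.0004557371885504937
```

View pics/d13.png

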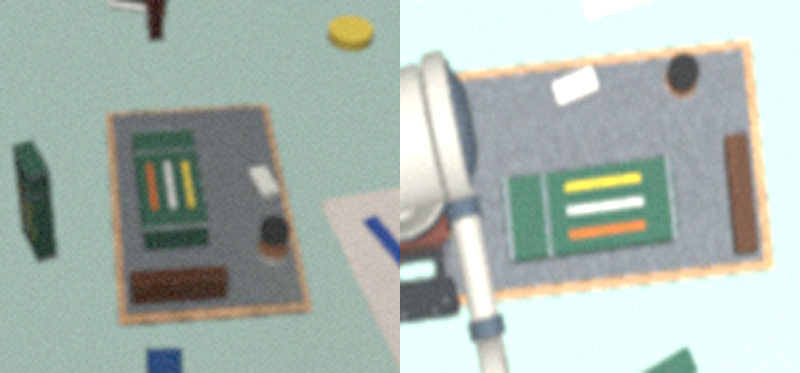

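View pics/wrist11.png

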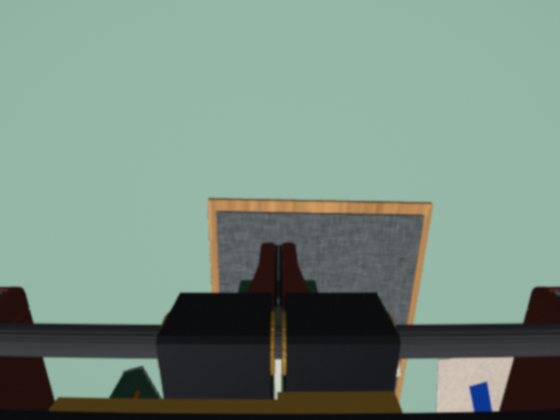

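The top view shows the tin flat at crop (590,208), clear of the arm. I'll measure its pose and alignment with the tray.

```bash
cat >> plan.py <<'E'
def lying(s,roi,dbg=None):
    b=cv2.bilateralFilter(cv2.resize(s['frame'],None,fx=4,fy=4,interpolation=cv2.INTER_CUBIC),15,40,9)
    f=b.astype(int); x0,y0,x1,y1=[4*v for v in roi]
    lab=np.zeros(f.shape[:2],np.uint8)
    sat=f.max(2)-f.min(2)
    lab[y0:y1,x0:x1]=((sat>17))[y0:y1,x0:x1]*255
    lab=cv2.morphologyEx(lab,cv2.MORPH_CLOSE,np.ones((25,25)));lab=cv2.morphologyEx(lab,cv2.MORPH_OPEN,np.ones((15,15)))
    cs,_=cv2.findContours(lab,cv2.RETR_EXTERNAL,cv2.CHAIN_APPROX_NONE);c=max(cs,key=cv2.contourArea)
    P=onz(s,(c.reshape(-1,2)+.5)/4-.5,.04); rect=cv2.minAreaRect((P[:,:2]*1000).astype(np.float32))
    if dbg:
        o=b[:,:,::-1].copy(); cv2.drawContours(o,[c],-1,(0,0,255),1); cv2.imwrite(dbg,o[y0-20:y1+20,x0-20:x1+60])
    return rect
E
python3 - <<'E'
from plan import *
s=load('top11'); q=lying(s,(262,238,332,292),'pics/e1.png'); print(q,cv2.boxPoints(q).round(1).tolist())
c=np.array([*q[0],0])/1e3; d=c-TOE; print('center rel toe u,w',d@a*1e3,d@ey*1e3,'yaw plan',np.degrees(yaw))
E
```

```text
((488.3185119628906, -4.538734436035156), (70.69277954101562, 157.84188842773438), 6.647467136383057) [[444.1000061035156, 69.80000305175781], [462.29998779296875, -87.0], [532.5999755859375, -78.80000305175781], [514.2999877929688, 77.9000015258789]]
center rel toe u,w 82.63520851644543 2.4570843716379285 yaw plan 96.7
```

View pics/e1.png

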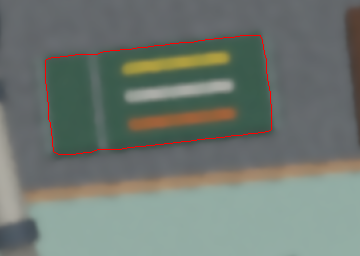

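```bash
python3 - <<'E'
from plan import *
def go(u,w,z,sp):
    P,o=vpose(u,w,z,-1,-1); r.servo_line(P,o,speed=sp); x=r.sense(); print(u,round(x['clock'],2),(x['tcp_pos']-P).round(4),x['contact_force'].round(2))
go(225,0,60,.12); go(225,0,8,.1); go(190,0,8,.08)
for u in(175,160,145,135): go(u,0,8,.04)
snap('top','top12');snap('wrist','wrist12');snap('side','side12')
q=lying(load('top12'),(270,238,352,292),'pics/e2.png'); print(q)
cv2.imwrite('pics/d14.png',cv2.convertScaleAbs(np.hstack([cv2.resize(load('side12')['frame'][180:320,190:340,::-1],(400,373),interpolation=2),cv2.resize(load('top12')['frame'][195:305,230:370,::-1],(400,373),interpolation=2)]),alpha=1.6))
E
```

```text
225 32.02 [ 0.0001 -0.      0.0002] [0.62 0.62 0.81]
225 32.68 [0.0002 0.0001 0.0005] [ 0.19 -0.09 -0.29]
190 33.27 [ 0.0001 -0.0004  0.0001] [-0.03  0.1   0.84]
175 33.8 [ 0.     -0.0002 -0.    ] [ 0.46 -0.23  0.15]
160 34.33 [ 0.     -0.0004  0.    ] [-0.5  -0.83  0.4 ]
145 34.85 [ 0.     -0.0004  0.    ] [-0.83 -0.39  0.41]
135 35.25 [ 0.     -0.0004  0.    ] [-1.16  0.24 -0.26]
((465.5311279296875, -93.17667388916016), (136.46737670898438, 151.7489776611328), 89.9895248413086)
```

View pics/d14.png

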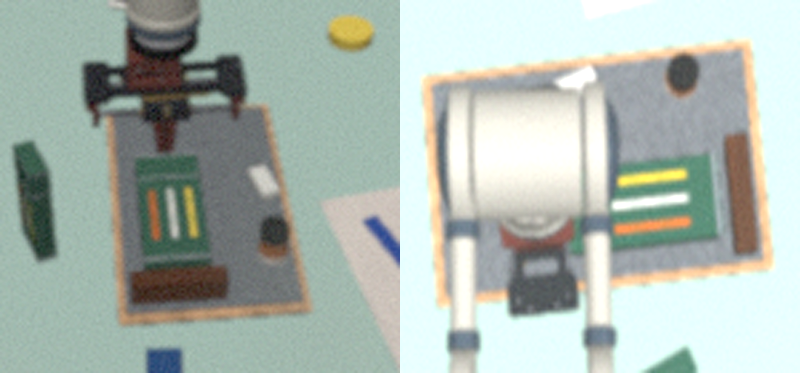

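It moved straight. The top view shows about a 15 mm gap left between the foot at (716,198) and the stop at (728,195). I'll push on with a force guard.

```bash
python3 - <<'E'
from plan import *
u=135
while u>108:
    u-= 2 if u>124 else 1
    P,o=vpose(u,0,8,-1,-1); r.servo_line(P,o,speed=.025); x=r.sense(); f=x['contact_force']@a
    print(u,round(x['clock'],2),x['contact_force'].round(2))
    if f>6: r.wait(.2); print('contact',r.sense()['contact_force'].round(2)); break
snap('top','top13');snap('wrist','wrist13');snap('side','side13')
cv2.imwrite('pics/d15.png',cv2.convertScaleAbs(np.hstack([cv2.resize(load('side13')['frame'][200:310,200:310,::-1],(400,400),interpolation=2),cv2.resize(load('top13')['frame'][205:295,270:360,::-1],(400,400),interpolation=2)]),alpha=1.6))
E
```

```text
133 35.65 [ 0.22  0.42 -0.5 ]
131 35.9 [-0.68  0.38  0.11]
129 36.15 [-0.61  0.24  0.83]
127 36.4 [-0.73  0.74  0.54]
125 36.65 [-0.41  0.36 -0.69]
123 36.9 [0.5  4.79 1.26]
122 37.15 [-0.35  7.79 -0.83]
contact [-0.53  8.83  1.56]
```

View pics/d15.png

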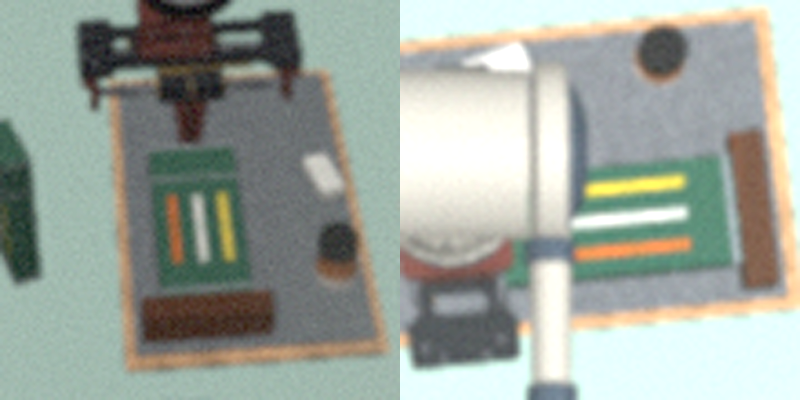

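Contact force rose to about 9 N at the expected distance. I'll press 1 mm more to square it, then back off and check.

```bash
python3 - <<'E'
from plan import *
P,o=vpose(121,0,8,-1,-1); r.servo_line(P,o,speed=.02); r.wait(.4); print(r.sense()['contact_force'].round(2))
for u,z,sp in((126,8,.02),(200,8,.12),(230,120,.2)):
    P,o=vpose(u,0,z,-1,-1); r.servo_line(P,o,speed=sp)
print(r.sense()['clock'])
snap('top','top14');snap('side','side14')
q=lying(load('top14'),(270,238,347,292),'pics/e3.png'); print(q,cv2.boxPoints(q).round(1).tolist())
cv2.imwrite('pics/d16.png',cv2.convertScaleAbs(np.hstack([cv2.resize(load('side14')['frame'][200:310,200:310,::-1],(400,400),interpolation=2),cv2.resize(load('top14')['frame'][205:295,270:360,::-1],(400,400),interpolation=2)]),alpha=1.6))
E
```

```text
[-1.03 11.9  -0.25]
40.05
((493.92999267578125, -65.62516784667969), (71.20519256591797, 170.31614685058594), 5.625926494598389) [[450.20001220703125, 15.600000381469727], [466.79998779296875, -153.89999389648438], [537.7000122070312, -146.89999389648438], [521.0, 22.600000381469727]]
```

View pics/d16.png

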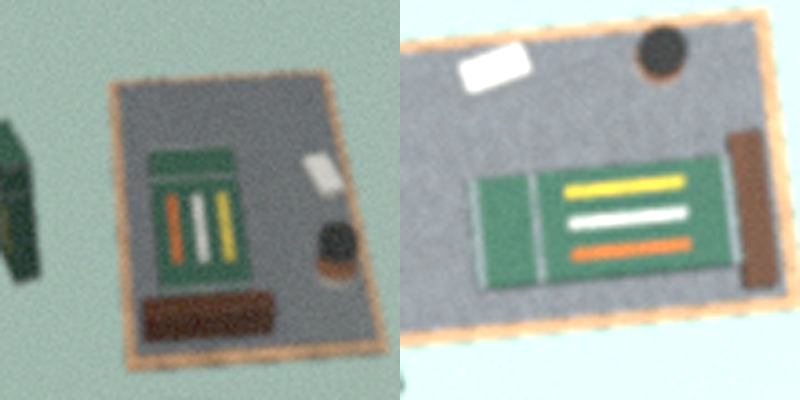

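The tin's yaw is 95.63° against the tray's 95.6°, it sits in mid-lane (tray y of about 35.5 mm), and its foot is against the stop. The jar and eraser haven't moved. Handing in.

```bash
python3 - <<'E'
from plan import *
A,B=load('top0')['frame'].astype(int),load('top14')['frame'].astype(int)
for n,(x,y) in dict(blue=(440,252),cup=(440,187),ink=(329,216),eraser=(291,220),small=(322,305),phone=(142,271),dish=(139,189),tape=(189,178)).items():
    print(n,np.abs(cv2.blur((A[y-10:y+10,x-10:x+10]-B[y-10:y+10,x-10:x+10]).astype(np.float32),(5,5))).max().round(0))
x=r.sense(); print(x['clock'],x['contact_force'].round(2),x['tcp_pos']); r.hand_in()
E
```

```text
blue 3.0
cup 3.0
ink 4.0
eraser 3.0
small 3.0
phone 2.0
dish 3.0
tape 3.0
40.15 [-0.74  0.08 -0.49] [0.47333817 0.14164456 0.30986949]
the job is handed in; nothing more can be done
```

The tall green tin is lying on its broad face with its foot against the stop, and I've handed the job in at 40 s; no verdict was reported. I tipped it with the open jaws straddling its top: the back finger pushed and the front finger caught it, so it was never squeezed. The front finger then lowered it to within about 2 mm of the felt, and I slid the finger out. After that I pushed it about 58 mm from its end with closed fingers, up to a steady 12 N against the stop, and backed well clear.

**Last checks (top view):**
- **Square:** the tin's yaw is 95.6°, the same as the tray's.
- **Position:** it sits mid-lane (tray y about 35.5 mm), and no gap to the stop is visible. The measured outline may have merged slightly with the stop, so snugness rests mainly on the force rise and the picture.
- **Bystanders:** all eight spots compared, including the small green tin, match the first picture.

**Disagreements:** the side and top cameras differed by about 5 mm on the tin's first position, so I used the wrist camera for the final approach. A fit partway through tipping suggested the foot had slid about 3 mm forward. No check failed.

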